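# Tighten a pressure-pot lid crosswise

### The arm

A 6-joint arm with a two-finger parallel gripper is mounted at the origin on a cart in front of the work surface, level with it; the furniture and walls round the work are solid. World frame = base frame: x ahead of the robot, y to its left, z up, the work surface at z = 0. Lengths are in m, angles in degrees, forces in N, time in s.
With the tool pointing down it reaches from about 0.25 to 0.725 m from the base axis. Payload 9.7 kg.
Tool frame: the origin (TCP) lies midway between the tips of the shut fingers; the grasp point (between the pads) lies bot.hold_point_z behind it (bot.hold_point_z is the distance from the TCP to the grasp point, in m); z points along the fingers, y is the line along which they close (so a half turn about z gives the same grasp; the last joint's range is limited). The gripper opens to 85 mm and grips with 20 to 120 N. Pads are 22 mm wide; open, the fingers measure 114 mm over their backs; the gripper's body (76 mm by 85 mm) begins 54 mm behind the grasp point. The pads swing forward as they close: fully open they stand 13 mm farther back than shut.
Start: joints at [76.604, 4.979, 10.078, 95.1, 0, 90], TCP at [0.127, 0.535, 0.231] pointing down, gripper open.
Joint ranges: [-179.16, 179.16], [-48.56, 103.87], [-65.8, 70.77], [-126.05, 130.52], [-82.76, 87.17], [-180, 180]. Speed limits (degrees/s): [127.2, 127.2, 147.25, 180, 180, 180].

### API

Orientations are given as [roll, pitch, yaw] about the fixed x, y, z axes, in that order (R = Rz(yaw) Ry(pitch) Rx(roll)).
In Python, from workcell import bot, camera, camera_model, ticket gives the robot as it stands.
- The arm moves only by the tool send_rows, never from a script. Its argument "targets" is text: rows parted by semicolons, each of 5 numbers parted by spaces: the shift along the tool's x, y, z in mm, then the turn about the tool's z in degrees, then the closure in counts, from 0 (fully open) to 255 (shut). A call has 1 to 20 rows; each row is the pose to reach, as a shift and turn from the pose commanded when the call began, along the tool's axes at that moment; what a row does not reach only later rows make up. A row lasts 1/8 s, in which the tool goes at most 62.5 mm and 10.7 degrees, less where a joint would pass 70% of its speed; a pose out of reach is approached as far as the arm can. A call with a gripper value outside its range is refused whole. The fingers move at their own pace and stop on an object; "newtons" is the grip in N (left out, the last holds). Time passes only in rows, so rows that repeat a pose let the fingers close. It gives the time, the measured TCP pose, the force, the opening and the grip force at its end, in the units of the state.
- bot.get_obs(): the state, without advancing time (a new reading comes with each control period).
- camera(name): name is "side" or "top"; returns the picture (384x512x3 uint8, blue, green, red); there is no depth.
- camera_model(name): a dict with "K" (3x3 intrinsics, pixels), "pose" (4x4, takes a point from camera to world coordinates). Camera axes: x right, y down, z forward; pixel columns grow to the right and rows downward; lengths in m; the calibration is good to about 2 mm. A picture is of the moment at which its call begins. camera_model takes no time and is no camera call.
- ticket.job_done(): hands the job in; it is judged then, once.
The state is a dict: "time": time; "q": joint angles; "qd": joint speeds; "joint_efforts": joint torques, N m; "ee_pos": TCP position; "tcp_rot": TCP orientation; "wrist_force": force on the tool from outside, world axes, zero at the start; "torque": the same for the moment, N m; "opening": finger opening in m; "grasp_force": force on a finger pad.
Only numpy, scipy, OpenCV 4.12 (cv2) and the standard library are available. Lean on these libraries where they do the work, as an engineer would, in place of code of your own. Each camera call takes 0.05 s, during which the arm holds its last target. There are 200 camera calls.

### The job

Tighten the lid of the blue paint pot by its four red wing knobs, crosswise, in two passes, always going from a knob to the one opposite before its neighbours. In the first pass turn each knob clockwise only until you feel it bite and just begin to tighten; when all four have bitten, go round again in the same crosswise manner and give each about another eighth of a turn, without overtightening. Then let go, and leave the tape measure, masking tape, spanner and tin where they are.

Things in the scene. Friction and masses are not known exactly. Their poses are not given: they have to be found in the camera images.
- pot: blue spray-paint pressure pot screwed to the bench by a 190x190 mm steel foot, so it does not move; origin under the centre of the foot, z up. Four red wing knobs on its lid, on a circle of 78 mm radius, numbered clockwise seen from above: 1 at the pot's +x, 2 at -y, 3 at -x, 4 at +y; 1 faces 3, 2 faces 4 across the lid.
- lid (a point): centre of the lid's flat rim face, 85 mm above the pot's origin. Aluminium lid 200 mm across; in its middle a low dome, 8 mm high, with a brass nipple that ends 21 mm above this point.
- knob_1 (a point): wing knob 1, like the others a red upright bar 40 mm long, 10 mm thick, 24 mm high on a 12 mm thick stem. This point: middle of the bar, on the screw's axis, at first 33 mm above the lid face (bar from 12 mm below to 12 mm above it). x along the bar, y across its thickness, z up. Turns about z, clockwise from above to tighten. At the start each bar lies within 0.75 rad of the pot's x.
- knob_2 (a point): wing knob 2, same axes and size as 1. Each knob first turns loosely (under 0.02 N m) without sinking, for its own unknown 0.15 to 0.7 rad, then bites: the torque jumps to 0.45 N m and climbs by 0.1 N m per rad. Felt with the hand at rest between steps, only 0.15 to 0.4 N m of it may remain. Released, it stays where it is.
- knob_3 (a point): wing knob 3, same axes and size as 1. From the bite on, each knob sinks 4 mm per rad of turn: an eighth of a turn is 3 mm. A hand that grips hard and does not follow it down makes it feel stiffer (0.004 N m per N of upward pull). Bitten means over 0.15 mm down (0.04 rad); the first pass should stop before 1.4 mm (0.35 rad).
- knob_4 (a point): wing knob 4, same axes and size as 1. In the second pass each knob bites at once, with no play if it was not turned back. A knob is tight from 2.2 mm down (0.55 rad past the bite) and overtightened beyond 5 mm (1.25 rad). Turning it takes up to 0.6 N m, so pinch the bar squarely over its middle with about 40 N or it slips in the fingers.
- tape_measure: yellow tape measure lying flat, 64x84x35 mm, origin under its centre; leave alone
- masking_tape: roll of beige masking tape lying flat, 104x102x25 mm, origin under its centre; leave alone
- spanner: grey adjustable spanner lying flat, 29x183x8 mm, origin under its centre; leave alone
- pin_tin: small round tin with a blue top, 56 mm wide, 21 mm high, origin under its centre; leave alone

How it is judged (in metres and radians):
On the way, in this order (a step that is already met when the one before it is completed fails the run):
1. first pass done: all four screws have bitten (0.15 mm down or more) and none is past 1.4 mm (z of knob_1 in the frame of pot between 0.1166 and 0.11785 m and z of knob_2 in the frame of pot between 0.1166 and 0.11785 m and z of knob_3 in the frame of pot between 0.1166 and 0.11785 m and z of knob_4 in the frame of pot between 0.1166 and 0.11785 m), for 0.1 s.
2. second pass done: all four screws are at least 2.2 mm down (z of each of knob_1, knob_2, knob_3, knob_4 in the frame of pot below 0.1158 m), for 0.1 s.
At the end, for the whole second after the job is handed in: All four screws stand between 2.2 and 5 mm below the height at which they bite (0.55 to 1.25 rad past the bite), and the knobs are released (all of step 2 and z of each of knob_1, knob_2, knob_3, knob_4 in the frame of pot above 0.113 m and contact force between the fingers and pot below 0.5 N); the robot touches nothing.
It fails at once if a screw is overtightened (more than 5 mm down) (z of any of knob_1, knob_2, knob_3, knob_4 in the frame of pot below 0.113 m).
It fails at once if two neighbouring screws are bitten (0.15 mm down) while the other two are still loose, or two neighbours are tight (2.2 mm down) while the other two are not (((z of each of knob_1, knob_2 in the frame of pot below 0.11785 m and z of each of knob_3, knob_4 in the frame of pot above 0.11785 m) or (z of each of knob_2, knob_3 in the frame of pot below 0.11785 m and z of each of knob_4, knob_1 in the frame of pot above 0.11785 m) or (z of each of knob_3, knob_4 in the frame of pot below 0.11785 m and z of each of knob_1, knob_2 in the frame of pot above 0.11785 m) or (z of each of knob_4, knob_1 in the frame of pot below 0.11785 m and z of each of knob_2, knob_3 in the frame of pot above 0.11785 m)) or ((z of each of knob_1, knob_2 in the frame of pot below 0.1158 m and z of each of knob_3, knob_4 in the frame of pot above 0.1158 m) or (z of each of knob_2, knob_3 in the frame of pot below 0.1158 m and z of each of knob_4, knob_1 in the frame of pot above 0.1158 m) or (z of each of knob_3, knob_4 in the frame of pot below 0.1158 m and z of each of knob_1, knob_2 in the frame of pot above 0.1158 m) or (z of each of knob_4, knob_1 in the frame of pot below 0.1158 m and z of each of knob_2, knob_3 in the frame of pot above 0.1158 m))).
It fails at once if a screw is turned past 1.4 mm while another has not bitten yet (z of any of knob_1, knob_2, knob_3, knob_4 in the frame of pot below 0.1166 m and z of any of knob_1, knob_2, knob_3, knob_4 in the frame of pot above 0.11785 m).
It fails at once if the tape measure, masking tape, spanner or tin is moved more than 15 mm (distance of any of tape_measure, masking_tape, spanner, pin_tin from where it was at the start of the episode above 0.015 m).
It also fails if it takes over 72 s, if anything falls off the work surface, if the arm or the gripper's body presses on something with over 40 N, if the wrist force passes 120 N, or if a joint passes its speed limit or range.

## Working session

There is one attempt and no reset: what is moved stays moved. The work goes in short steps, Python scripts to look and compute and a tool call to move; the robot and the scene stay as the last step left them, time stands still between calls to the robot, and variables do not carry over. Pictures are saved under pics/ and viewed, at most 10 in all, crops included, and the job is handed in when it is done.

Besides the shell and the picture viewer there is one more tool, called after "Call:" as a command line: name --argument value ..., lists and objects as JSON in quotes. send_rows: Moves the arm, as the interface text tells. Its arguments: {"type":"object","properties":{"targets":{"type":"string"},"newtons":{"type":"number"}},"required":["targets"]}

```bash
ls; mkdir -p pics
python3 - <<'E'
from workcell import bot,camera,camera_model
import cv2,numpy as np
print(bot.get_obs(), bot.hold_point_z)
for n in("top","side"):
    im=camera(n);cv2.imwrite(f"pics/{n}0.png",im)
    m=camera_model(n);print(n,m["K"],m["pose"])
E
```

```text
pics
{'time': 0.0, 'q': array([7.66044892e+01, 5.01093761e+00, 1.00319806e+01, 9.50985076e+01,
       4.32032575e-05, 9.00010174e+01]), 'qd': array([ 0.02391214,  0.02347611,  0.0101679 , -0.08862339,  0.0033919 ,
        0.10604348]), 'joint_efforts': array([ 4.53139164e-04, -5.20392752e+01,  4.64799607e+01,  1.65140675e-02,
        9.27703627e-05, -1.26964178e-06]), 'ee_pos': array([0.12736437, 0.53480645, 0.23056247]), 'tcp_rot': array([-1.79922535e+02, -4.18276463e-05,  1.66603472e+02]), 'wrist_force': array([-0.55393764, -0.1773268 ,  1.11151436]), 'torque': array([-0.03403989, -0.01849788,  0.00428794]), 'grasp_force': 0.0, 'opening': 0.08560481259814723} 0.0187
top [[389.62738235   0.         254.88547401]
 [  0.         389.62738235 184.83098361]
 [  0.           0.           1.        ]] [[ 0.01244542 -0.98177849  0.18962096  0.32739892]
 [-0.99962394 -0.01685009 -0.02163432 -0.00396052]
 [ 0.02443524 -0.1892804  -0.98161899  1.18608585]
 [ 0.          0.          0.          1.        ]]
side [[484.4462561    0.         257.54638415]
 [  0.         484.4462561  182.69583821]
 [  0.           0.           1.        ]] [[ 0.9980226  -0.02981314  0.05533602  0.46847072]
 [-0.06283052 -0.49832531  0.86471048 -1.19069356]
 [ 0.00179561 -0.86647739 -0.49921309  0.75846392]
 [ 0.          0.          0.          1.        ]]
```

View pics/top0.png

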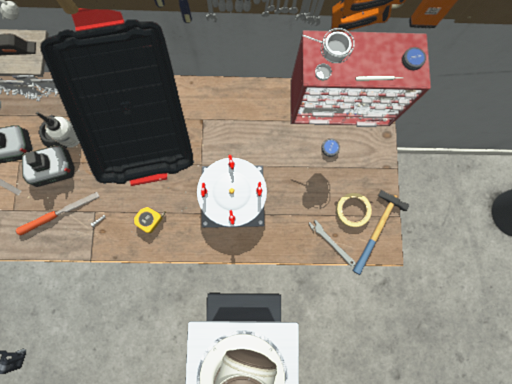

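View pics/side0.png

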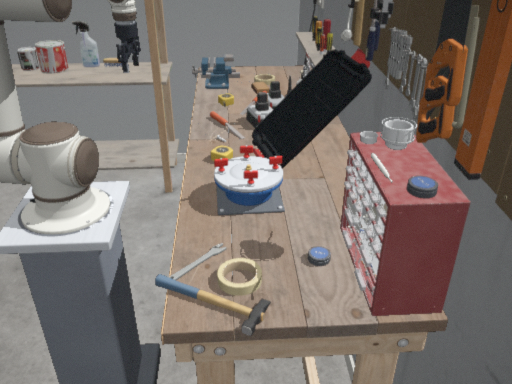

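View crop.

```bash
cat > h.py <<'E'
import cv2,numpy as np
from workcell import bot,camera,camera_model
def ray(n,px,z):
    m=camera_model(n);d=m["pose"][:3,:3]@np.linalg.solve(m["K"],[px[0],px[1],1]);o=m["pose"][:3,3]
    return o+d*(z-o[2])/d[2]
def proj(n,P):
    m=camera_model(n);p=np.linalg.inv(m["pose"])@np.append(P,1);p=m["K"]@p[:3];return p[:2]/p[2]
def red(im):
    b,g,r=[im[...,i].astype(float) for i in range(3)];return np.clip(r-np.maximum(b,g),0,None)
def knobs(n,im,roi,z):
    x0,y0,x1,y1=roi;w=red(im);msk=np.zeros_like(w);msk[y0:y1,x0:x1]=1;w=w*msk
    k,lab,st,_=cv2.connectedComponentsWithStats((w>50).astype(np.uint8))
    out=[]
    for i in range(1,k):
        if st[i,4]<8: continue
        ys,xs=np.nonzero(cv2.dilate((lab==i).astype(np.uint8),np.ones((3,3))));ww=w[ys,xs]
        P=np.array([ray(n,(x,y),z)[:2] for x,y in zip(xs,ys)])
        c=(P*ww[:,None]).sum(0)/ww.sum();C=np.cov((P-c).T,aweights=ww);e,v=np.linalg.eigh(C)
        out.append((c,np.degrees(np.arctan(v[1,1]/v[0,1])),np.sqrt(e)*1e3,st[i,4]))
    return out
E
python3 - <<'E'
from h import *
im=cv2.imread("pics/top0.png")
K=knobs("top",im,(190,145,275,235),.118)
for k in K: print(np.round(k[0],4),round(k[1],1),k[2].round(1),k[3])
print("mean",np.mean([k[0] for k in K],0))
# lid circle centre (white) and foot rectangle
hsv=cv2.cvtColor(im,cv2.COLOR_BGR2HSV)
c=cv2.resize(im[145:240,185:280],None,fx=6,fy=6,interpolation=cv2.INTER_CUBIC)
s=cv2.imread("pics/side0.png");d=cv2.resize(s[140:220,200:300],None,fx=6,fy=6,interpolation=cv2.INTER_CUBIC)
cv2.imwrite("pics/c0.png",c);cv2.imwrite("pics/d0.png",d)
E
```

```text
[0.5999 0.0415] 12.3 [ 3.6 12.1] 56
[0.5177 0.1159] 2.6 [ 3.9 10.8] 54
[ 0.5223 -0.039 ] -0.3 [ 3.6 10.8] 53
[0.4422 0.0357] 10.1 [ 3.7 10.6] 57
mean [0.5205238  0.03853928]
```

View pics/c0.png

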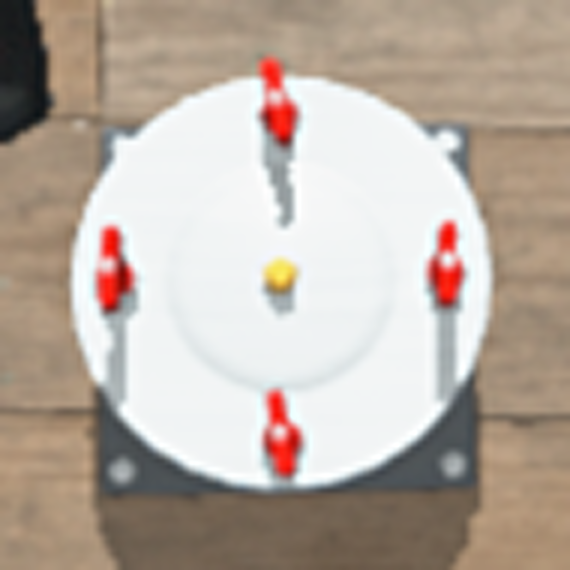

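View pics/d0.png

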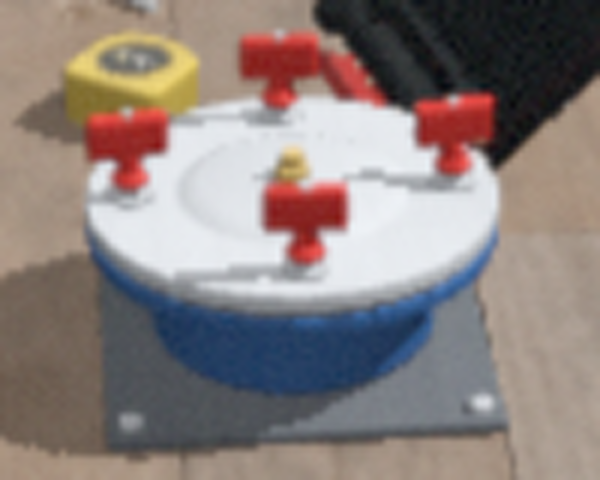

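Run:
```python
from h import *
T={'px':(276,97),'-y':(447,268),'mx':(282,433),'+y':(112,262)}
S={'px':(457,98),'-y':(304,187),'mx':(127,112),'+y':(280,34)}
f=lambda p,o:((p[0]+.5)/6-.5+o[0],(p[1]+.5)/6-.5+o[1])
Q=[]
for k in T:
    a=ray("top",f(T[k],(185,145)),.130);b=ray("side",f(S[k],(200,140)),.130);Q.append([a[:2],b[:2]]);print(k,a.round(4),b.round(4))
Q=np.array(Q);print(Q.mean(0), np.degrees(np.arctan2(*(Q[0]-Q[2]).T[::-1])),np.degrees(np.arctan2(*(Q[3]-Q[1]).T[::-1]))-90,np.linalg.norm(Q[0]-Q[2],axis=-1),np.linalg.norm(Q[3]-Q[1],axis=-1))
for p in [(192,165),(160,30)]: print(p,[ray("top",p,z).round(3) for z in (0.05,.2,.3)])
s=cv2.imread("pics/side0.png")
for k in knobs("side",s,(205,140,290,190),.118): print(k[0].round(4),k[3])
```

```text
px [0.5987 0.0414 0.13  ] [0.6001 0.0487 0.13  ]
-y [ 0.5192 -0.039   0.13  ] [ 0.5224 -0.0361  0.13  ]
mx [0.4421 0.0349 0.13  ] [0.4423 0.0433 0.13  ]
+y [0.5194 0.1145 0.13  ] [0.5184 0.1246 0.13  ]
[[0.51983972 0.03798422]
 [0.52081368 0.04512202]] [2.38030775 1.95265511] [-0.07538475  1.42833575] [0.15670775 0.15784333] [0.15350027 0.16072029]
(192, 165) [array([0.604, 0.16 , 0.05 ]), array([0.567, 0.138, 0.2  ]), array([0.543, 0.124, 0.3  ])]
(160, 30) [array([1.046, 0.281, 0.05 ]), array([0.951, 0.243, 0.2  ]), array([0.888, 0.218, 0.3  ])]
[0.5283 0.1115] 182
[0.5992 0.0427] 131
[0.4418 0.0381] 130
[ 0.5228 -0.0394] 136
```

Call:
send_rows --targets "-422 -412 60 -23.4 100;-422 -412 60 -23.4 100;-422 -412 60 -23.4 100;-422 -412 60 -23.4 100;-422 -412 60 -23.4 100;-422 -412 60 -23.4 100;-422 -412 60 -23.4 100;-422 -412 60 -23.4 100;-422 -412 60 -23.4 100;-422 -412 60 -23.4 100;-422 -412 60 -23.4 100;-422 -412 60 -23.4 100" --newtons 40

```text
time: 1.6
ee_pos: [0.4422, 0.0367, 0.1711]
tcp_rot: [180.0, -0.0, -170.0]
wrist_force: [-0.4, 0.6, -0.7]
opening: 0.0519
grasp_force: 0.0
```

Call:
send_rows --targets "0 0 40 0 100;0 0 70 0 100;0 0 71 0 100;0 0 71 0 255;0 0 71 0 255;0 0 71 0 255;0 0 71 0 255;0 0 71 0 255" --newtons 40

```text
time: 2.6
ee_pos: [0.4432, 0.0367, 0.1016]
tcp_rot: [180.0, 0.1, -170.0]
wrist_force: [-0.6, 1.2, 6.9]
opening: 0.0096
grasp_force: 39.3
```

```bash
cat > o.py <<'E'
from workcell import bot
import numpy as np
o=bot.get_obs();print({k:np.round(o[k],4) for k in("time","ee_pos","tcp_rot","wrist_force","torque","opening","grasp_force")},np.round(o["joint_efforts"][5],3),np.round(o["q"][5],2))
E
sleep 1; python3 o.py
```

```text
{'time': np.float64(2.6), 'ee_pos': array([0.4432, 0.0367, 0.1016]), 'tcp_rot': array([ 1.799809e+02,  1.306000e-01, -1.699975e+02]), 'wrist_force': array([-0.5699,  1.1882,  6.8998]), 'torque': array([0.3557, 0.0871, 0.0044]), 'opening': np.float64(0.0096), 'grasp_force': np.float64(39.2506)} 0.001 -5.29
```

Call:
send_rows --targets "0 0 0 4 255;0 0 0 8 255;0 0 0 12 255;0 0 0 12 255;0 0 0 12 255"

```text
time: 3.22
ee_pos: [0.4432, 0.0368, 0.1016]
tcp_rot: [180.0, 0.1, 178.0]
wrist_force: [-0.8, 2.4, 6.6]
opening: 0.009
grasp_force: 39.4
```

```bash
python3 o.py
```

```text
{'time': np.float64(3.225), 'ee_pos': array([0.4432, 0.0368, 0.1016]), 'tcp_rot': array([1.799504e+02, 1.234000e-01, 1.780053e+02]), 'wrist_force': array([-0.8312,  2.4384,  6.64  ]), 'torque': array([ 0.344 ,  0.1765, -0.0353]), 'opening': np.float64(0.009), 'grasp_force': np.float64(39.4422)} 0.001 6.71
```

Call:
send_rows --targets "0 0 0 4 255;0 0 0 8 255;0 0 0 12 255;0 0 0 12 255;0 0 0 12 255"

```text
time: 3.85
ee_pos: [0.4432, 0.0368, 0.1016]
tcp_rot: [179.9, 0.1, 166.0]
wrist_force: [-0.2, 2.6, 6.4]
opening: 0.0093
grasp_force: 39.4
```

```bash
python3 o.py
```

```text
{'time': np.float64(3.85), 'ee_pos': array([0.4432, 0.0368, 0.1016]), 'tcp_rot': array([1.799185e+02, 1.080000e-01, 1.660068e+02]), 'wrist_force': array([-0.2298,  2.6347,  6.3575]), 'torque': array([ 0.4552,  0.1701, -0.0075]), 'opening': np.float64(0.0093), 'grasp_force': np.float64(39.4407)} 0.001 18.71
```

Call:
send_rows --targets "0 0 0 4 255;0 0 0 8 255;0 0 0 12 255;0 0 0 12 255;0 0 0 12 255"

```text
time: 4.47
ee_pos: [0.4432, 0.0368, 0.1016]
tcp_rot: [179.9, 0.1, 154.0]
wrist_force: [-1.5, 1.1, 6.5]
opening: 0.0091
grasp_force: 46.7
```

Grip force changed; read the torque.

```bash
python3 o.py
```

```text
{'time': np.float64(4.475), 'ee_pos': array([0.4432, 0.0368, 0.1016]), 'tcp_rot': array([1.798987e+02, 8.900000e-02, 1.540309e+02]), 'wrist_force': array([-1.5435,  1.1287,  6.4507]), 'torque': array([0.5146, 0.1716, 0.2715]), 'opening': np.float64(0.0091), 'grasp_force': np.float64(46.7371)} 0.3 30.69
```

Call:
send_rows --targets "0 0 0.1 2 255;0 0 0.3 4.5 255;0 0 0.3 4.5 255;0 0 0.3 4.5 255"

```text
time: 4.97
ee_pos: [0.4432, 0.0368, 0.1014]
tcp_rot: [179.9, 0.1, 149.5]
wrist_force: [-0.7, 2.1, 7.2]
opening: 0.0099
grasp_force: 48.9
```

Call:
send_rows --targets "0 0 0.3 4.5 100;0 0 0 0 100;0 0 0 0 100;0 0 -50 0 100;-50 30 -50 -10 100;-100 60 -50 -20 100;-132.8 82.6 -50 -30 100;-132.8 82.6 -50 -42.5 100;-132.8 82.6 -50 -42.5 100;-132.8 82.6 -50 -42.5 100;-132.8 82.6 0 -42.5 100;-132.8 82.6 0 -42.5 100;-132.8 82.6 0 -42.5 255;-132.8 82.6 0 -42.5 255;-132.8 82.6 0 -42.5 255;-132.8 82.6 0 -42.5 255;-132.8 82.6 0 -42.5 255"

```text
time: 7.1
ee_pos: [0.5995, 0.0417, 0.1023]
tcp_rot: [179.9, 0.2, -168.0]
wrist_force: [-3.0, 7.7, 5.2]
opening: 0.0091
grasp_force: 39.1
```

```bash
cat > k.py <<'E'
from h import *
im=camera("top")
for k in knobs("top",im,(190,145,275,235),.118): print(np.round(k[0],4),round(k[1],1),k[2].round(1),k[3])
E
python3 o.py; python3 k.py
```

```text
{'time': np.float64(7.1), 'ee_pos': array([0.5995, 0.0417, 0.1023]), 'tcp_rot': array([ 1.798732e+02,  1.789000e-01, -1.679557e+02]), 'wrist_force': array([-3.0345,  7.6728,  5.1974]), 'torque': array([1.46  , 0.4879, 0.0212]), 'opening': np.float64(0.0091), 'grasp_force': np.float64(39.1068)} 0.012 -8.13
[ 0.5291 -0.0419] 8.0 [ 1.9 10.4] 23
```

Call:
send_rows --targets "0 1 0 4 255;0 1 0 8 255;0 1 0 12 255;0 1 0 12 255;0 1 0 12 255"

```text
time: 7.78
ee_pos: [0.5994, 0.0419, 0.1023]
tcp_rot: [179.9, 0.2, -180.0]
wrist_force: [-1.7, 3.8, 5.8]
opening: 0.0094
grasp_force: 39.0
```

Call:
send_rows --targets "0 0.5 0 4 255;0 0.5 0 8 255;0 0.5 0 12 255;0 0.5 0 12 255;0 0.5 0 12 255"

```text
time: 8.4
ee_pos: [0.5994, 0.042, 0.1023]
tcp_rot: [179.9, 0.2, 168.0]
wrist_force: [-2.3, 0.5, 5.7]
opening: 0.0094
grasp_force: 39.1
```

```bash
python3 o.py
```

```text
{'time': np.float64(8.4), 'ee_pos': array([0.5994, 0.042 , 0.1023]), 'tcp_rot': array([1.799344e+02, 1.577000e-01, 1.679828e+02]), 'wrist_force': array([-2.2684,  0.4707,  5.7041]), 'torque': array([ 0.1774,  0.3175, -0.0391]), 'opening': np.float64(0.0094), 'grasp_force': np.float64(39.0511)} 0.001 16.01
```

Call:
send_rows --targets "0 0 0 4 255;0 0 0 8 255;0 0 0 12 255;0 0 0 12 255;0 0 0 12 255"

```text
time: 9.02
ee_pos: [0.5994, 0.042, 0.1022]
tcp_rot: [179.9, 0.1, 156.1]
wrist_force: [-1.2, 1.1, 6.9]
opening: 0.0093
grasp_force: 47.5
```

Call:
send_rows --targets "0 0 0.1 2 255;0 0 0.3 4.5 255;0 0 0.3 4.5 255;0 0 0.3 4.5 255"

```text
time: 9.52
ee_pos: [0.5994, 0.042, 0.1019]
tcp_rot: [179.9, 0.1, 151.6]
wrist_force: [-2.1, 0.6, 6.0]
opening: 0.0092
grasp_force: 48.5
```

Call:
send_rows --targets "0 0 0 0 100;0 0 0 0 100;0 0 0 0 100;0 0 -50 0 100;38 -350 -80 0 100;38 -350 -80 -10 100;38 -350 -80 -20 100;38 -350 -80 -28.4 100;38 -350 -80 -28.4 100;38 -350 -80 -28.4 100;38 -350 -80 -28.4 100;38 -350 -80 -28.4 100"

```text
time: 11.02
ee_pos: [0.3984, -0.2476, 0.1797]
tcp_rot: [180.0, 0.0, 179.9]
wrist_force: [0.9, 0.3, 0.2]
opening: 0.0516
grasp_force: 0.0
```

```bash
python3 k.py; python3 -c "
from h import *
im=camera('top');s=camera('side')
a=cv2.resize(im[145:240,185:280],None,fx=4,fy=4,interpolation=cv2.INTER_CUBIC);b=cv2.resize(s[140:235,200:300],None,fx=4,fy=4,interpolation=cv2.INTER_CUBIC)
cv2.imwrite('pics/e.png',np.hstack([a,b]))"
```

```text
[0.6002 0.0405] -20.1 [ 4.1 11.8] 59
[ 0.5229 -0.0391] -0.7 [ 3.6 10.9] 55
[0.5182 0.1162] 3.1 [ 3.9 10.9] 56
[0.4429 0.0359] -25.8 [ 3.6 10.8] 61
```

View pics/e.png

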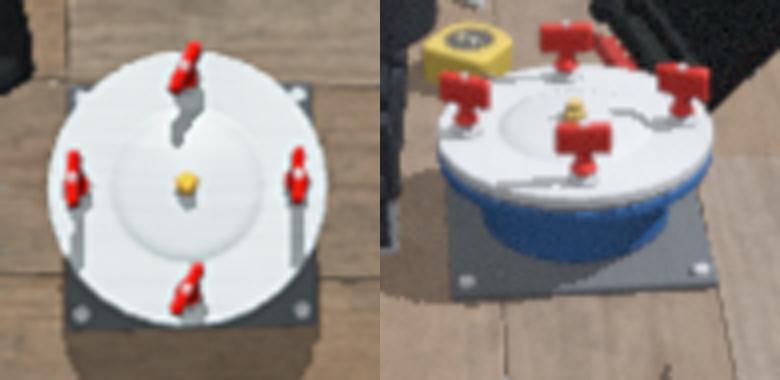

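Call:
send_rows --targets "-44 284 0 10 100;-44 284 0 20 100;-44 284 0 30.4 100;-44 284 0 30.4 100;-44 284 0 30.4 100;-44 284 0 30.4 100;-44 284 0 30.4 100;-44 284 50 30.4 100;-44 284 79 30.4 100;-44 284 79 30.4 100;-44 284 79 30.4 255;-44 284 79 30.4 255;-44 284 79 30.4 255;-44 284 79 30.4 255;-44 284 79 30.4 255;-44 284 79 30.4 255"

```text
time: 13.18
ee_pos: [0.4438, 0.0365, 0.1021]
tcp_rot: [179.9, 0.1, 149.5]
wrist_force: [2.2, 1.7, 6.1]
opening: 0.01
grasp_force: 39.2
```

```bash
python3 o.py
```

```text
{'time': np.float64(13.175), 'ee_pos': array([0.4438, 0.0365, 0.1021]), 'tcp_rot': array([1.798911e+02, 1.352000e-01, 1.495348e+02]), 'wrist_force': array([2.2342, 1.7048, 6.1447]), 'torque': array([ 0.3225, -0.3165,  0.2062]), 'opening': np.float64(0.01), 'grasp_force': np.float64(39.2082)} 0.18 35.16
```

Call:
send_rows --targets "0 0 0.1 1.5 255;0 0 0.1 1.5 255;0 0 0.1 1.5 255"

```text
time: 13.55
ee_pos: [0.4438, 0.0365, 0.1021]
tcp_rot: [179.9, 0.1, 148.1]
wrist_force: [1.5, 1.0, 6.8]
opening: 0.0095
grasp_force: 45.1
```

Call:
send_rows --targets "0 0 0 0 100;0 0 0 0 100;0 0 0 0 100;0 0 -50 0 100;-50 -10 -50 -10 100;-107.8 -21.6 -50 -20 100;-107.8 -21.6 -50 -31.5 100;-107.8 -21.6 -50 -31.5 100;-107.8 -21.6 -50 -31.5 100;-107.8 -21.6 0 -31.5 100;-107.8 -21.6 0 -31.5 100;-107.8 -21.6 0 -31.5 255;-107.8 -21.6 0 -31.5 255;-107.8 -21.6 0 -31.5 255;-107.8 -21.6 0 -31.5 255;-107.8 -21.6 0 -31.5 255"

```text
time: 15.55
ee_pos: [0.5236, -0.0388, 0.1025]
tcp_rot: [179.9, 0.2, 179.5]
wrist_force: [-0.7, 3.4, 6.6]
opening: 0.0093
grasp_force: 39.2
```

Good grip. First step.

Call:
send_rows --targets "0 0.4 0 4 255;0 0.4 0 8 255;0 0.4 0 12 255;0 0.4 0 12 255;0 0.4 0 12 255"

```text
time: 16.18
ee_pos: [0.5236, -0.0385, 0.1025]
tcp_rot: [179.9, 0.2, 167.5]
wrist_force: [-0.5, 2.3, 6.8]
opening: 0.0092
grasp_force: 39.1
```

Call:
send_rows --targets "0 0 0 4 255;0 0 0 8 255;0 0 0 12 255;0 0 0 12 255;0 0 0 12 255"

```text
time: 16.8
ee_pos: [0.5236, -0.0385, 0.1025]
tcp_rot: [179.9, 0.1, 155.5]
wrist_force: [-0.0, 3.0, 6.7]
opening: 0.0093
grasp_force: 39.1
```

Call:
send_rows --targets "0 0 0 4 255;0 0 0 8 255;0 0 0 12 255;0 0 0 12 255;0 0 0 12 255"

```text
time: 17.42
ee_pos: [0.5237, -0.0385, 0.1025]
tcp_rot: [179.9, 0.1, 143.5]
wrist_force: [-1.1, 5.0, 5.7]
opening: 0.0095
grasp_force: 39.1
```

Call:
send_rows --targets "0 0 0 4 255;0 0 0 8 255;0 0 0 11 255;0 0 0 11 255;0 0 0 11 255"

```text
time: 18.05
ee_pos: [0.5236, -0.0384, 0.1021]
tcp_rot: [179.9, 0.1, 132.6]
wrist_force: [1.1, 4.3, 6.9]
opening: 0.0096
grasp_force: 47.0
```

Call:
send_rows --targets "0 0 0.1 2 255;0 0 0.3 4.5 255;0 0 0.3 4.5 255;0 0 0.3 4.5 255"

```text
time: 18.55
ee_pos: [0.5236, -0.0384, 0.1018]
tcp_rot: [179.8, 0.1, 128.1]
wrist_force: [0.8, 4.3, 6.7]
opening: 0.0092
grasp_force: 47.4
```

```bash
python3 -c "
from h import *
for z in (0,.02,.04,.06,.1,.15,.2): 
    p=ray('top',(192,163),z);print(z,p[:2].round(3),proj('side',p).round(0))"
```

```text
0 [0.623 0.167] [278. 175.]
0.02 [0.618 0.164] [277. 170.]
0.04 [0.613 0.161] [276. 165.]
0.06 [0.608 0.158] [274. 160.]
0.1 [0.598 0.153] [272. 149.]
0.15 [0.585 0.146] [268. 136.]
0.2 [0.573 0.138] [264. 121.]
```

Call:
send_rows --targets "0 0 0 0 100;0 0 0 0 100;0 0 0 0 100;0 0 -50 0 100;50 37 -50 -10 100;100 74 -50 -20 100;125 92.6 -50 -30 100;125 92.6 -50 -40 100;125 92.6 -50 -53.5 100;125 92.6 -50 -53.5 100;125 92.6 -50 -53.5 100;125 92.6 0 -53.5 100;125 92.6 0 -53.5 100;125 92.6 0 -53.5 255;125 92.6 0 -53.5 255;125 92.6 0 -53.5 255;125 92.6 0 -53.5 255;125 92.6 0 -53.5 255"

```text
time: 20.8
ee_pos: [0.5196, 0.1173, 0.1021]
tcp_rot: [179.9, 0.2, -178.5]
wrist_force: [0.4, 3.3, 6.6]
opening: 0.0097
grasp_force: 39.1
```

Call:
send_rows --targets "0 0.4 0 4 255;0 0.4 0 8 255;0 0.4 0 12 255;0 0.4 0 12 255;0 0.4 0 12 255"

```text
time: 21.42
ee_pos: [0.5196, 0.1172, 0.1021]
tcp_rot: [179.9, 0.2, 169.5]
wrist_force: [-0.4, 0.3, 6.9]
opening: 0.0093
grasp_force: 40.0
```

```bash
python3 o.py
```

```text
{'time': np.float64(21.425), 'ee_pos': array([0.5196, 0.1172, 0.1021]), 'tcp_rot': array([1.799446e+02, 1.596000e-01, 1.694938e+02]), 'wrist_force': array([-0.4129,  0.3448,  6.9291]), 'torque': array([0.1404, 0.0562, 0.0354]), 'opening': np.float64(0.0093), 'grasp_force': np.float64(39.9696)} 0.0 23.22
```

Call:
send_rows --targets "0 0 0 4 255;0 0 0 8 255;0 0 0 11 255;0 0 0 11 255;0 0 0 11 255"

```text
time: 22.05
ee_pos: [0.5196, 0.1171, 0.1021]
tcp_rot: [179.9, 0.1, 158.5]
wrist_force: [0.5, 0.4, 7.1]
opening: 0.009
grasp_force: 40.0
```

Call:
send_rows --targets "0 0 0 4 255;0 0 0 8 255;0 0 0 12 255;0 0 0 12 255;0 0 0 12 255"

```text
time: 22.68
ee_pos: [0.5195, 0.117, 0.1021]
tcp_rot: [179.9, 0.1, 146.5]
wrist_force: [-1.3, -1.1, 7.6]
opening: 0.0096
grasp_force: 39.3
```

Call:
send_rows --targets "0 0 0 4 255;0 0 0 8 255;0 0 0 11 255;0 0 0 11 255;0 0 0 11 255"

```text
time: 23.3
ee_pos: [0.5193, 0.1169, 0.1015]
tcp_rot: [179.9, 0.1, 135.6]
wrist_force: [0.2, -2.2, 5.9]
opening: 0.0093
grasp_force: 45.3
```

Call:
send_rows --targets "0 0 0.2 3 255;0 0 0.2 3 255;0 0 0.2 3 255"

```text
time: 23.68
ee_pos: [0.5193, 0.1169, 0.1012]
tcp_rot: [179.9, 0.1, 132.6]
wrist_force: [0.4, -1.5, 6.0]
opening: 0.0095
grasp_force: 45.6
```

Call:
send_rows --targets "0 0 0 0 100;0 0 0 0 100;0 0 0 0 100;0 0 -50 0 100;-4 -50 -50 -8 100;-7.9 -110.1 -50 -15.4 100;-7.9 -110.1 -50 -15.4 100;-7.9 -110.1 -50 -15.4 100;-7.9 -110.1 0 -15.4 100;-7.9 -110.1 0 -15.4 100;-7.9 -110.1 0 -15.4 255;-7.9 -110.1 0 -15.4 255;-7.9 -110.1 0 -15.4 255;-7.9 -110.1 0 -15.4 255;-7.9 -110.1 0.1 -13.4 255;-7.9 -110.1 0.2 -11.4 255;-7.9 -110.1 0.2 -11.4 255;-7.9 -110.1 0.2 -11.4 255"

```text
time: 25.92
ee_pos: [0.4437, 0.0368, 0.1015]
tcp_rot: [179.9, 0.1, 143.9]
wrist_force: [-0.6, -1.8, 6.8]
opening: 0.0103
grasp_force: 43.0
```

Call:
send_rows --targets "0 0 0 0 100;0 0 0 0 100;0 0 0 0 100;0 0 -50 0 100;-50 39 -50 -4 100;-100 78 -50 -7.6 100;-122.9 95.8 -50 -7.6 100;-122.9 95.8 -50 -7.6 100;-122.9 95.8 -50 -7.6 100;-122.9 95.8 0 -7.6 100;-122.9 95.8 0 -7.6 100;-122.9 95.8 0 -7.6 255;-122.9 95.8 0 -7.6 255;-122.9 95.8 0 -7.6 255;-122.9 95.8 0 -7.6 255;-122.9 95.8 0 -7.6 255"

```text
time: 27.92
ee_pos: [0.5995, 0.042, 0.102]
tcp_rot: [179.9, 0.1, 151.5]
wrist_force: [-1.1, 0.1, 6.5]
opening: 0.0097
grasp_force: 39.2
```

Call:
send_rows --targets "0 0 0.3 4.5 255;0 0 0.6 9 255;0 0 0.9 13.5 255;0 0 1.2 18 255;0 0 1.5 22.5 255;0 0 1.9 27 255;0 0 2.2 31.5 255;0 0 2.5 36 255;0 0 2.8 40.5 255;0 0 3.1 45 255;0 0 3.1 45 255;0 0 3.1 45 255" --newtons 45

```text
time: 29.42
ee_pos: [0.5994, 0.042, 0.099]
tcp_rot: [179.8, 0.0, 106.5]
wrist_force: [-1.3, 0.8, 7.4]
opening: 0.0099
grasp_force: 50.1
```

Call:
send_rows --targets "0 0 0 0 100;0 0 0 0 100;0 0 0 0 100;0 0 -53 0 100;12 -50 -53 -10 100;25 -100 -53 -20 100;39.2 -150.8 -53 -30 100;39.2 -150.8 -53 -37.4 100;39.2 -150.8 -53 -37.4 100;39.2 -150.8 -53 -37.4 100;39.2 -150.8 -3 -37.4 100;39.2 -150.8 -3 -37.4 100;39.2 -150.8 -3 -37.4 255;39.2 -150.8 -3 -37.4 255;39.2 -150.8 -3 -37.4 255;39.2 -150.8 -3 -37.4 255;39.2 -150.8 -3 -37.4 255"

```text
time: 31.55
ee_pos: [0.4438, 0.0366, 0.1014]
tcp_rot: [179.9, 0.1, 143.9]
wrist_force: [0.1, 0.2, 6.8]
opening: 0.0101
grasp_force: 43.4
```

Call:
send_rows --targets "0 0 0.3 4.5 255;0 0 0.6 9 255;0 0 0.9 13.5 255;0 0 1.2 18 255;0 0 1.5 22.5 255;0 0 1.9 27 255;0 0 2.2 31.5 255;0 0 2.5 36 255;0 0 2.8 40.5 255;0 0 2.9 42 255;0 0 2.9 42 255;0 0 2.9 42 255"

```text
time: 33.05
ee_pos: [0.4436, 0.0365, 0.0985]
tcp_rot: [179.9, 0.0, 101.9]
wrist_force: [-2.2, -2.1, 7.4]
opening: 0.0101
grasp_force: 47.1
```

Call:
send_rows --targets "0 0 0 0 100;0 0 0 0 100;0 0 0 0 100;0 0 -53 0 100;-45 31 -53 -10 100;-89.9 62.8 -53 -20 100;-89.9 62.8 -53 -26.2 100;-89.9 62.8 -53 -26.2 100;-89.9 62.8 -53 -26.2 100;-89.9 62.8 -3 -26.2 100;-89.9 62.8 -3 -26.2 100;-89.9 62.8 -3 -26.2 255;-89.9 62.8 -3 -26.2 255;-89.9 62.8 -3 -26.2 255;-89.9 62.8 -3 -26.2 255;-89.9 62.8 -3 -26.2 255"

```text
time: 35.05
ee_pos: [0.5239, -0.0383, 0.1018]
tcp_rot: [179.9, 0.1, 128.1]
wrist_force: [-1.0, 0.9, 6.7]
opening: 0.0097
grasp_force: 44.4
```

Call:
send_rows --targets "0 0 0.3 4.5 255;0 0 0.6 9 255;0 0 0.9 13.5 255;0 0 1.2 18 255;0 0 1.5 22.5 255;0 0 1.9 27 255;0 0 2.2 31.5 255;0 0 2.5 36 255;0 0 2.8 40.5 255;0 0 3 43 255;0 0 3 43 255;0 0 3 43 255"

```text
time: 36.55
ee_pos: [0.524, -0.0383, 0.0989]
tcp_rot: [179.8, -0.0, 85.1]
wrist_force: [-0.2, 1.5, 7.2]
opening: 0.0094
grasp_force: 50.8
```

Call:
send_rows --targets "0 0 0 0 100;0 0 0 0 100;0 0 0 0 100;0 0 -53 0 100;50 -6 -53 -10 100;100 -12 -53 -20 100;154.2 -17.9 -53 -30 100;154.2 -17.9 -53 -40 100;154.2 -17.9 -53 -47.5 100;154.2 -17.9 -53 -47.5 100;154.2 -17.9 -53 -47.5 100;154.2 -17.9 -3 -47.5 100;154.2 -17.9 -3 -47.5 100;154.2 -17.9 -3 -47.5 255;154.2 -17.9 -3 -47.5 255;154.2 -17.9 -3 -47.5 255;154.2 -17.9 -3 -47.5 255;154.2 -17.9 -3 -47.5 255"

```text
time: 38.8
ee_pos: [0.5191, 0.117, 0.1017]
tcp_rot: [179.9, 0.1, 132.6]
wrist_force: [-0.1, -0.9, 7.0]
opening: 0.0091
grasp_force: 44.2
```

Call:
send_rows --targets "0 0 0.3 4.5 255;0 0 0.6 9 255;0 0 0.9 13.5 255;0 0 1.2 18 255;0 0 1.5 22.5 255;0 0 1.9 27 255;0 0 2.2 31.5 255;0 0 2.5 36 255;0 0 2.8 40.5 255;0 0 3 43 255;0 0 3 43 255;0 0 3 43 255"

```text
time: 40.3
ee_pos: [0.5188, 0.1168, 0.0988]
tcp_rot: [179.9, -0.0, 89.6]
wrist_force: [-1.9, -1.2, 8.4]
opening: 0.0094
grasp_force: 51.4
```

Call:
send_rows --targets "0 0 0 0 100;0 0 0 0 100;0 0 0 0 100;0 0 -60 0 100;-60 -20 -90 0 100;-367 -120 -90 0 100;-367 -120 -90 0 100;-367 -120 -90 0 100;-367 -120 -90 0 100;-367 -120 -90 0 100;-367 -120 -90 0 100;-367 -120 -90 0 100;-367 -120 -90 0 100"

```text
time: 41.92
ee_pos: [0.3961, -0.2484, 0.1868]
tcp_rot: [-180.0, -0.0, 89.7]
wrist_force: [-0.1, -0.6, 1.2]
opening: 0.0517
grasp_force: 0.0
```

```bash
python3 k.py; python3 -c "
from h import *
im=camera('top');s=camera('side')
a=cv2.resize(im[145:240,185:280],None,fx=4,fy=4,interpolation=cv2.INTER_CUBIC);b=cv2.resize(s[140:235,200:300],None,fx=4,fy=4,interpolation=cv2.INTER_CUBIC)
cv2.imwrite('pics/f.png',np.hstack([a,b]))"
```

```text
[0.598  0.0406] -64.9 [ 5.3 10.7] 63
[ 0.5223 -0.04  ] -88.9 [ 4.6 10.8] 63
[0.5171 0.1172] 88.5 [ 4.7 11.3] 60
[0.4423 0.036 ] -72.0 [ 4.1 10.7] 57
```

View pics/f.png

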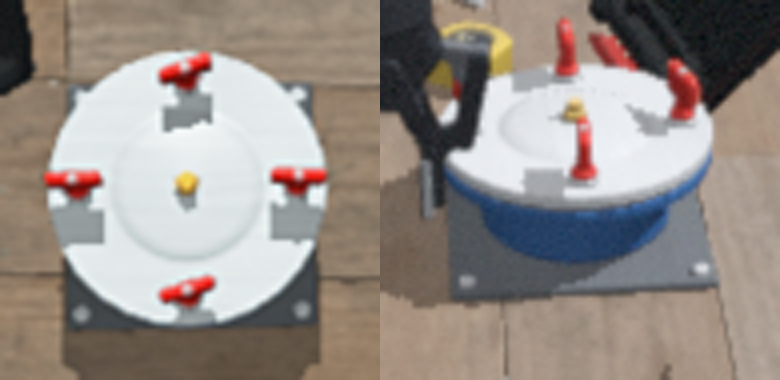

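```bash
python3 -c "
from workcell import ticket
print(ticket.job_done())"
```

```text
the job is handed in; nothing more can be done
None
```

I tightened all four knobs crosswise in two passes, let them go and handed the job in at about 42 s; by camera and gripper readings each is about 45–65° past its bite (31.5–71.6° allowed), but no verdict came back, knob 3 needed two small first-pass corrections (it may have been nudged back slightly on release), and I did not re-measure the loose objects.

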